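# Roll a turned blank into the V-block and slide it home

### The job

Bed the lying round wooden blank for carving: push it with the fingers from its side so that it rolls along the bench, over the V-block's near shoulder and down into the V, then push on its end to slide it along the V until it sits against the end stop. Do it gently, never picking the blank up, and leave the mallet, gouge, square blank and offcut where they are.

Things in the scene. Friction and masses are not known exactly. Their poses are not given: they have to be found in the camera images.
- vblock: Low beech V-block fixed to the bench, 260 mm long along its x, 160 mm wide along y, z up. Origin: at bench height under its middle. A 120-degree V runs along x: root at y=0, 3 mm high, faces rising at 30 degrees to crests 15 mm high at y=+-21 mm. From y=+-24 mm the shoulders slope down at 15 degrees to the bench at y=+-80 mm, alike on both sides. Open at the -x end, end stop at the +x end.
- stop_face (a point): Centre of the face of the V-block's end stop that the blank's end is to touch, 32 mm above the bench, at x=+100 mm in the V-block's frame. The stop is a dark wooden block across the V at the end away from the robot: 30 mm thick, 64 mm wide, 50 mm high; its face looks along the V, back towards the robot.
- home (a point): Where the middle of the blank's axis lies when the blank is bedded in the V with its end against the stop: x=+10 mm, y=0, z=32 mm in the V-block's frame. Axes as the V-block's. Short of the stop, the blank may overhang the open end.
- blank: Plain smooth hardwood bar lying on the bench, 50 mm diameter, 180 mm long, 0.17 to 0.35 kg. Origin: middle of its axis. x is its axis, +x end away from the robot; y and z turn as it rolls. Starts left or right of the V-block, clear of it, within about 12 degrees of parallel, its far end short of the stop by 45 to 75 mm along the V. Rolls on a little after a push; in the V it slides with a few N.
- mallet: Bystander: carver's mallet standing on its head, on the other side of the V-block from the blank. Head up to 94 mm diameter and 118 mm high, handle 32 mm thick on top, 232 mm high in all. Origin: centre of its underside.
- gouge: Bystander: carving gouge lying on the bench at the left, about 255 mm long along its x (blade to +x), 30 mm high. Origin: on the bench under the ferrule, between handle and blade.
- square_blank: Bystander: square blank lying on the bench at the right, 200 x 52 x 52 mm, long along its x. Origin: centre of its underside.
- offcut: Bystander: short round offcut standing on end beyond the V-block, 50 mm diameter, 60 mm high. Origin: centre of its underside.
Things that resemble listed ones, but are neither listed nor needed, are in the scene too. Leave any orange or yellow look-alike of the blank alone.

How it is judged:
On the way:
1. the blank is rolled (it turns at over 0.8 rad/s) (angular speed of blank above 0.8 rad/s), for 0.1 s.
At the end, for the whole second after the job is handed in: The blank lies at rest in the V (its axis within 4 mm of the V's centre line sideways and in height, parallel within 0.04 rad) with its end within 4 mm of the end stop (x of blank in the frame of vblock between 0.006 and 0.013 m and y of blank in the frame of vblock between -0.004 and 0.004 m and z of blank in the frame of vblock between 0.028 and 0.035 m and angle between the x axis of blank and the x axis of vblock, either way round below 0.04 rad and linear speed of blank below 0.02 m/s); the robot touches nothing.
It fails at once if the blank is lifted: its axis is more than 7 to 8 mm higher than when it lies on the bench, on the V-block's shoulder or on the crest at that place ((height (world z) of blank above 0.033 m and (y of blank in the frame of vblock above 0.095 m or y of blank in the frame of vblock below -0.095 m)) or (height (world z) of blank above 0.04 m and (y of blank in the frame of vblock above 0.055 m or y of blank in the frame of vblock below -0.055 m)) or height (world z) of blank above 0.048 m).
It fails at once if the blank is sent rolling fast (over 0.5 m/s) (linear speed of blank above 0.5 m/s).
It fails at once if the fingers press on the blank with more than 40 N (contact force between the fingers and blank above 40 N).
It fails at once if the mallet, gouge, square blank or offcut is moved by more than 20 mm or (mallet, offcut) tipped (distance of any of mallet, gouge, square_blank, offcut from where it was at the start of the episode above 0.02 m or angle between any of mallet, offcut's own z axis and vertical above 0.3 rad).
It also fails if it takes over 51 s, if anything falls off the work surface, if the arm or the gripper's body presses on something with over 40 N, if the wrist force passes 120 N, or if a joint passes its speed limit or range.

### The arm

A 6-joint arm with a two-finger parallel gripper is mounted at the origin on the work surface. World frame = base frame: x ahead of the robot, y to its left, z up, the work surface at z = 0. Lengths are in m, angles in rad, forces in N, time in s.
With the tool pointing down it reaches from about 0.375 to 0.9 m from the base axis. Payload 3.1 kg.
Tool frame: the origin (TCP) lies midway between the tips of the shut fingers; the grasp point (between the pads) lies 19 mm behind it (manip.hold_point_z is the distance from the TCP to the grasp point, in m); x points along the fingers, y is the direction in which the jaws open and shut, and the axes are right-handed (so a half turn about x gives the same grasp; the last joint's range is limited). The gripper opens to 85 mm and grips with 20 to 120 N. Pads are 22 mm wide; open, the fingers measure 114 mm over their backs; the gripper's body (76 mm by 85 mm) begins 54 mm behind the grasp point. The pads swing forward as they close: fully open they stand 13 mm farther back than shut.
Start: joints at [-1.288, 0.527, 1.433, -0, 1.181, -0.178], TCP at [0.278, -0.559, 0.231] pointing down, gripper open.
Joint ranges: [-3.08, 3.08], [-0.75, 2.2], [0.22, 2.44], [-1.43, 4.57], [0, 2.65], [-2.85, 2.85]. Speed limits (rad/s): [2.79, 2.79, 3.14, 3.14, 3.14, 3.14].

### API

Orientations are given as a unit quaternion [x, y, z, w].
In Python, from station import manip, snapshot gives the robot as it stands.
- The arm moves only by the tool play_rows, never from a script. Its argument "series" is a list of rows, each a list of 4 numbers: the shift along the tool's x, y, z in m, then the turn about the tool's x in degrees. In form: [[tx, ty, tz, spin], ...]. A call has 1 to 20 rows; each row is the pose to reach, as a shift and turn from the pose measured when the call began, along the tool's axes at that moment; what a row does not reach only later rows make up. A row lasts 1/10 s, in which the tool goes at most 50 mm and 8.59 degrees, less where a joint would pass 70% of its speed; a pose out of reach is approached as far as the arm can. A call with a gripper value outside its range is refused whole. "claw" is the opening in per cent of the stroke, from 0 (shut) to 100 (fully open), set as the call begins (left out, the last holds). The fingers move at their own pace and stop on an object; "force" is the grip in N (left out, the last holds). Time passes only in rows, so rows that repeat a pose let the fingers close. It gives the time, the measured TCP pose, the force and the opening at its end, in the units of the state.
- manip.sense(): the state, without advancing time (a new reading comes with each control period).
- snapshot(name): name is "side" or "top" or "wrist"; returns a dict with "image" (400x640x3 uint8, blue, green, red), "depth" (400x640 float32, m along the optical axis (not along the pixel's ray), 0 where there is no reading), "fov_y" (degrees; the focal length in pixels is half the picture's height over the tangent of half this angle, whatever the lens; pixels are square), "cx", "cy" (the principal point, pixels), "R" (3x3) and "t" (3): a world point X has camera coordinates R X + t. Camera axes: x right, y down, z forward; pixel columns grow to the right and rows downward; lengths in m; the calibration is good to about 2 mm. A picture is of the moment at which its call begins.
- manip.sign_off(): hands the job in, once; it reports no verdict.
The state is a dict: "t": time; "q": joint angles; "qd": joint speeds; "tau": joint torques, N m; "tcp_pos": TCP position; "tool_rot": TCP orientation; "force": force on the tool from outside, world axes, zero at the start; "ft_torque": the same for the moment, N m; "finger_gap": opening from 0.0 (shut) to 1.0 (fully open).
Only numpy, scipy, OpenCV 4.12 (cv2) and the standard library are available. Lean on these libraries where they do the work, as an engineer would, in place of code of your own. Each camera call takes 0.05 s, during which the arm holds its last target.

## Working session

There is one attempt and no reset: what is moved stays moved. The work goes in short steps, Python scripts to look and compute and a tool call to move; the robot and the scene stay as the last step left them, time stands still between calls to the robot, and variables do not carry over. Pictures are saved under pics/ and viewed, and the job is handed in when it is done.

Besides the shell and the picture viewer there is one more tool, called as name([rows], argument=value, ...), one row to a line, values as JSON. play_rows: Moves the arm, as the interface text tells. Its arguments: {"type":"object","properties":{"series":{"type":"array","items":{"type":"array","items":{"type":"number"}}},"claw":{"type":"number"},"force":{"type":"number"}},"required":["series"]}

```bash
ls; mkdir -p pics; python3 - <<'E'
from station import manip, snapshot
import cv2,numpy as np
for n in ["top","side"]:
    s=snapshot(n); cv2.imwrite(f"pics/{n}0.png",s["image"]); np.savez(f"{n}0.npz",**s)
    print(n,s["fov_y"],s["cx"],s["cy"],s["R"].round(3).tolist(),s["t"].round(3))
print(manip.sense())
E
```

```text
pics
top 44.56540844602877 318.32722388509166 198.14433909730533 [[0.006, -1.0, -0.004], [-0.994, -0.006, -0.107], [0.107, 0.005, -0.994]] [0.025 0.593 1.437]
side 57.55000318320134 324.206192463493 197.60477065404265 [[-0.83, -0.558, -0.001], [-0.26, 0.388, -0.884], [0.494, -0.733, -0.467]] [0.498 0.194 0.627]
{'t': 0.1, 'q': array([-1.28747884e+00,  5.28351501e-01,  1.43379961e+00, -1.99551723e-05,
        1.18141624e+00, -1.78491047e-01]), 'qd': array([-0.00024039, -0.00290085, -0.00438868, -0.00015045,  0.0016407 ,
        0.00090289]), 'tau': array([ 4.25484095e-04, -4.43304312e+01, -1.78586662e+01, -1.83178704e-04,
        3.87972454e-03, -1.05037165e-05]), 'tcp_pos': array([ 0.27831854, -0.55887185,  0.23043673]), 'tool_rot': array([-0.68829602, -0.16252636,  0.6883822 , -0.16113264]), 'force': array([ 0.2236306 ,  0.27103763, -0.43894647]), 'ft_torque': array([-0.03209915, -0.02961008, -0.01324251]), 'finger_gap': 1.0022464601975871}
```

View pics/top0.png

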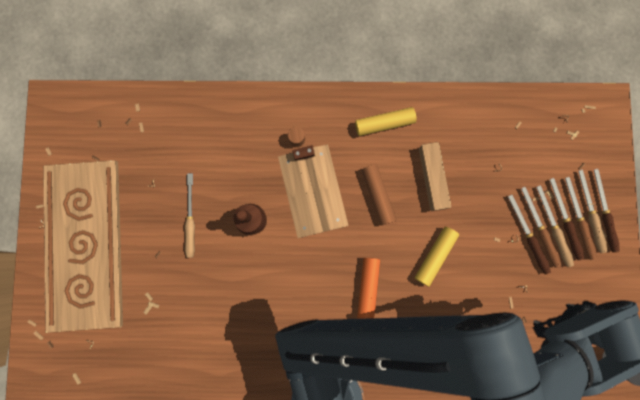

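View pics/side0.png

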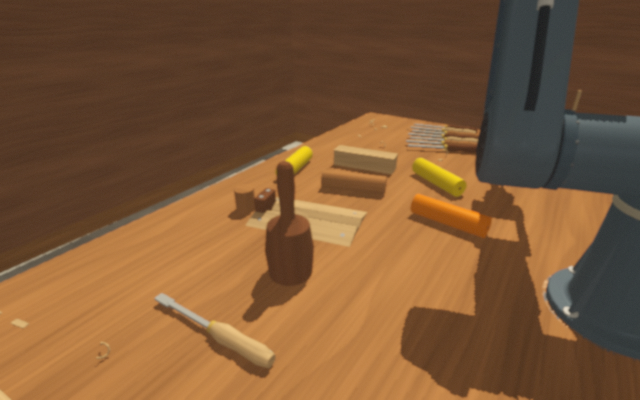

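Candidates for the blank: the brown bar at (376,195); look-alikes are orange (368,290), yellow (437,256) and yellow (385,122); the square blank is at (434,177) and the offcut at (296,136). I choose the brown bar at (376,195), right of the V-block. I'll check it in a close crop and measure.

```bash
cat > h.py <<'E'
import numpy as np,cv2
def cloud(s):
    d=np.asarray(s["depth"],float); h,w=d.shape; f=h/2/np.tan(np.radians(float(s["fov_y"]))/2)
    v,u=np.mgrid[:h,:w]
    P=np.stack([(u-s["cx"])/f*d,(v-s["cy"])/f*d,d],-1)
    W=(P-s["t"])@s["R"]
    W[d<=0]=np.nan
    return W
def pix(s,X):
    h=400;f=h/2/np.tan(np.radians(float(s["fov_y"]))/2)
    c=s["R"]@np.asarray(X)+s["t"]; return c[0]/c[2]*f+s["cx"],c[1]/c[2]*f+s["cy"]
E
python3 - <<'E'
from h import *
s=np.load("top0.npz"); W=cloud(s); im=s["image"]
cv2.imwrite("pics/crop0.png",cv2.resize(im[100:260,200:480],None,fx=2.8,fy=2.8,interpolation=cv2.INTER_CUBIC))
def reg(name,u0,u1,v0,v1,zmin,zmax=.3):
    P=W[v0:v1,u0:u1].reshape(-1,3); P=P[(P[:,2]>zmin)&(P[:,2]<zmax)]
    xy=P[:,:2].astype(np.float32); r=cv2.minAreaRect(xy); 
    print(name,len(P),"c",np.round(r[0],4),"size",np.round(r[1],4),"box",cv2.boxPoints(r).round(3).tolist(),"z",np.percentile(P[:,2],[5,50,95,99]).round(4))
reg("blank",352,400,160,230,.012)
reg("blanktop",352,400,160,230,.04)
reg("square",410,458,138,214,.03)
reg("stop",285,320,142,165,.035)
reg("offcut",283,308,122,142,.04)
reg("mallet",200,272,200,245,.06)
reg("orange",350,385,250,318,.015)
reg("yel",415,462,222,290,.015)
b=W[240:256,300:400].reshape(-1,3); print("bench z",np.nanmedian(b[:,2]))
P=W[140:240,270:352].reshape(-1,3);P=P[(P[:,2]>.004)&(P[:,2]<.02)]
r=cv2.minAreaRect(P[:,:2].astype(np.float32));print("vb",r,cv2.boxPoints(r).round(3).tolist())
E
```

```text
blank 999 c [ 0.6041 -0.1528] size [0.1794 0.0504] box [[0.5109999775886536, -0.15800000727176666], [0.527999997138977, -0.20600000023841858], [0.6970000267028809, -0.1469999998807907], [0.6809999942779541, -0.10000000149011612]] z [0.0322 0.046  0.0532 0.0549]
blanktop 787 c [ 0.6037 -0.1518] size [0.1796 0.0463] box [[0.5109999775886536, -0.16099999845027924], [0.5270000100135803, -0.20399999618530273], [0.6959999799728394, -0.14300000667572021], [0.6800000071525574, -0.0989999994635582]] z [0.041  0.0474 0.0536 0.055 ]
square 1261 c [ 0.6603 -0.3217] size [0.2014 0.0545] box [[0.5559999942779541, -0.31200000643730164], [0.5659999847412109, -0.3659999966621399], [0.7639999985694885, -0.3319999873638153], [0.7549999952316284, -0.27799999713897705]] z [0.0412 0.0516 0.0568 0.059 ]
stop 248 c [0.7402 0.0769] size [0.0535 0.0632] box [[0.7070000171661377, 0.10199999809265137], [0.7210000157356262, 0.03999999910593033], [0.7730000019073486, 0.050999999046325684], [0.7599999904632568, 0.11299999803304672]] z [0.0415 0.0495 0.0571 0.0596]
offcut 209 c [0.7815 0.0968] size [0.0482 0.0428] 
[... 607 characters left out ...]
082], [0.4169999957084656, -0.10599999874830246], [0.24199999868869781, -0.0860000029206276]] z [0.0318 0.0463 0.0535 0.0559]
yel 1053 c [ 0.421  -0.3241] size [0.0497 0.1799] box [[0.3310000002384186, -0.29899999499320984], [0.48500001430511475, -0.3919999897480011], [0.5109999775886536, -0.3499999940395355], [0.3569999933242798, -0.25600001215934753]] z [0.0303 0.0461 0.0534 0.0558]
bench z 0.0005207513305587775
vb ((0.623623788356781, 0.05354753136634827), (0.30651429295539856, 0.2510649561882019), 0.3241714537143707) [[0.4699999988079071, 0.17800000309944153], [0.47099998593330383, -0.0729999989271164], [0.777999997138977, -0.07100000232458115], [0.7760000228881836, 0.18000000715255737]]
```

View pics/crop0.png

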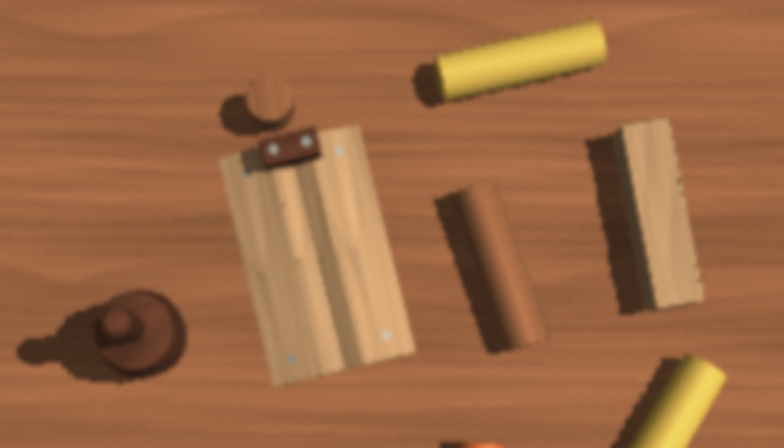

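The crop shows the brown cylinder at about (376,195), with round highlights and no square edges, so it is the blank. The V-block's corners in crop pixels are (276,384), (413,352), (358,125) and (220,158). Next I'll fit the V-block's pose.

```bash
cat > fit.py <<'E'
from h import *
from scipy.optimize import least_squares
def hz(x,y):
    a=np.abs(y)
    z=np.where(a<21,3+a*np.tan(np.radians(30)),np.where(a<24,15,np.clip((80-a)*np.tan(np.radians(15)),0,15)))
    z=np.where(np.abs(x)>130,0,z)
    z=np.where((x>100)&(x<130)&(a<32),50,z); return z
def fit(W,im,x0=(.60,.05,.23)):
    # V-block from depth
    P=W[125:250,262:356].reshape(-1,3); P=P[np.isfinite(P).all(1)]
    P=P[(np.hypot(P[:,0]-.782,P[:,1]-.097)>.045)&(np.hypot(P[:,0]-.525,P[:,1]-.225)>.07)&(P[:,2]<.07)]
    def res(p):
        c,s=np.cos(p[2]),np.sin(p[2]); d=P[:,:2]-p[:2]
        return np.clip(P[:,2]*1000-p[3]-hz((d[:,0]*c+d[:,1]*s)*1000,(-d[:,0]*s+d[:,1]*c)*1000),-8,8)
    from scipy.optimize import minimize
    r=minimize(lambda p:np.mean(res(p)**2),[*x0,0],method="Nelder-Mead",options=dict(initial_simplex=np.array([[*x0,0]]*5)+np.vstack([np.zeros(4),np.diag([.015,.015,.06,2])]),xatol=1e-5,fatol=1e-5,maxiter=2000))
    return r.x,r.fun
E
python3 - <<'E'
from fit import *
s=np.load("top0.npz"); W=cloud(s); im=s["image"]
for x0 in [(.6,.05,.23),(.61,.04,.18),(.62,.06,.26)]: print(fit(W,im,x0))
# colour: pale mask
hsv=cv2.cvtColor(im,cv2.COLOR_BGR2HSV); print(hsv[200,300],hsv[190,330],hsv[245,320],hsv[195,376])
m=((hsv[...,1]<135)&(hsv[...,2]>110)).astype(np.uint8); m[:, :272]=0;m[:,352:]=0;m[:140]=0;m[245:]=0
n,l,st,_=cv2.connectedComponentsWithStats(m); k=1+st[1:,4].argmax(); cs,_=cv2.findContours((l==k).astype(np.uint8),0,cv2.CHAIN_APPROX_NONE)
c=max(cs,key=len).reshape(-1,2)
f=200/np.tan(np.radians(float(s["fov_y"]))/2)
r=np.c_[(c[:,0]-s["cx"])/f,(c[:,1]-s["cy"])/f,np.ones(len(c))]@s["R"]; C=-s["R"].T@s["t"]
X=C+r*(-C[2]/r[:,2:]); q=cv2.minAreaRect(X[:,:2].astype(np.float32)); print(q,cv2.boxPoints(q))
E
```

```text
(array([0.61821669, 0.04656811, 0.24754798, 0.4445007 ]), np.float64(10.506781450685066))
(array([0.61824185, 0.04660409, 0.24709355, 0.44366291]), np.float64(10.506757004765909))
(array([0.6182047 , 0.04655793, 0.24765755, 0.44370776]), np.float64(10.50678399050973))
[ 15 117 175] [ 15 118 219] [ 12 147 166] [ 12 148 129]
((0.6204674243927002, 0.04704245924949646), (0.2650587558746338, 0.16202028095722198), 14.339993476867676) [[ 0.472003    0.09270431]
 [ 0.51213145 -0.06426792]
 [ 0.76893187  0.00138061]
 [ 0.7288034   0.15835284]]
```

```bash
cat > rel.py <<'E'
from h import *
from scipy.spatial.transform import Rotation as Ro
VB=np.array([.619,.0468]);YAW=.249
u=np.array([np.cos(YAW),np.sin(YAW)]);v=np.array([-u[1],u[0]])
def tow(a,l,z): return np.r_[VB+a*u+l*v,z]
def inv(p): d=np.asarray(p)[:2]-VB; return np.r_[d@u,d@v]
def rows(s,target,ydir=u):
    R=Ro.from_quat(s["tool_rot"]).as_matrix()
    d=R.T@(target-s["tcp_pos"])
    Rt=np.c_[[0,0,-1],[ydir[0],ydir[1],0],np.cross([0,0,-1],[ydir[0],ydir[1],0])]
    e=(Ro.from_matrix(R.T@Rt)).as_rotvec(degrees=True)
    return d.round(4),e.round(2)
def rep(s):
    R=Ro.from_quat(s["tool_rot"]).as_matrix()
    print("t",round(s["t"],2),"tcp",s["tcp_pos"].round(4),"VB frame",inv(s["tcp_pos"]).round(4),"F",s["force"].round(1),"gap",round(s["finger_gap"],2)); print(R.round(3).tolist(), s["q"].round(2))
E
python3 - <<'E'
from rel import *
from station import manip,snapshot
s=manip.sense(); rep(s)
for t in [tow(-.064,-.24,.2),tow(-.064,-.24,0.002)]: print(t,rows(s,t),rows(s,t,-u))
w=snapshot("wrist"); cv2.imwrite("pics/w0.png",w["image"])
E
```

```text
t 0.1 tcp [ 0.2783 -0.5589  0.2304] VB frame [-0.4794 -0.503 ] F [ 0.2  0.3 -0.4] gap 1.0
[[-0.001, 0.446, -0.895], [0.002, -0.895, -0.446], [-1.0, -0.002, -0.0]] [-1.29  0.53  1.43 -0.    1.18 -0.18]
[ 0.61611818 -0.20157008  0.2       ] (array([ 0.0309, -0.1693, -0.4616]), array([-77.81,  -0.09,   0.08])) (array([ 0.0309, -0.1693, -0.4616]), array([1.0219e+02, 9.0000e-02, 1.0000e-01]))
[ 0.61611818 -0.20157008  0.002     ] (array([ 0.2289, -0.1689, -0.4615]), array([-77.81,  -0.09,   0.08])) (array([ 0.2289, -0.1689, -0.4615]), array([1.0219e+02, 9.0000e-02, 1.0000e-01]))
```

View pics/w0.png

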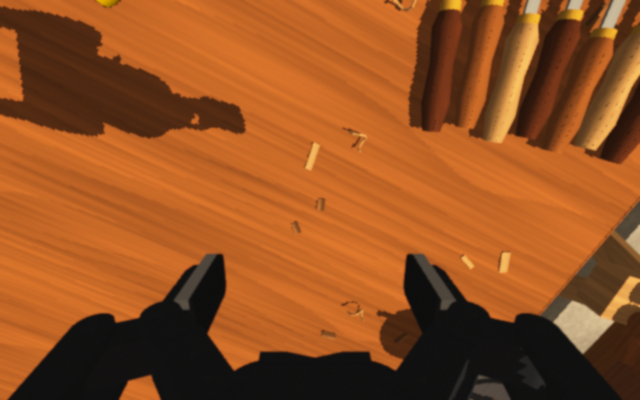

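The wrist picture shows the open fingers at (200,280) and (430,280), with only chips below them. I'll move above the pushing side of the blank.

play_rows([
  [0.003,-0.014,-0.038,-6.5],
  [0.006,-0.028,-0.077,-13],
  [0.009,-0.042,-0.115,-19.5],
  [0.012,-0.056,-0.154,-26],
  [0.014,-0.07,-0.192,-32.5],
  [0.017,-0.085,-0.231,-39],
  [0.02,-0.099,-0.269,-45.5],
  [0.022,-0.113,-0.308,-52],
  [0.025,-0.127,-0.346,-58.5],
  [0.028,-0.141,-0.385,-65],
  [0.03,-0.155,-0.423,-71.5],
  [0.031,-0.169,-0.4616,-77.8],
  [0.031,-0.169,-0.4616,-77.8],
  [0.031,-0.169,-0.4616,-77.8],
  [0.031,-0.169,-0.4616,-77.8],
], claw=100)

```text
t: 1.65
tcp_pos: [0.6155, -0.2025, 0.1996]
tool_rot: [0.434, 0.559, -0.434, 0.557]
force: [0.4, 0.3, 0.8]
finger_gap: 1.002
```

```bash
python3 - <<'E'
from rel import *
from station import manip,snapshot
s=manip.sense(); rep(s)
print(rows(s,tow(-.064,-.24,.002)))
for n in ["wrist","top"]:
    w=snapshot(n); cv2.imwrite(f"pics/{n}1.png",w["image"]); np.savez(f"{n}1.npz",**w)
E
```

```text
t 1.65 tcp [ 0.6155 -0.2025  0.1996] VB frame [-0.0648 -0.2407] F [0.4 0.3 0.8] gap 1.0
[[-0.002, 0.969, 0.245], [0.002, 0.245, -0.969], [-1.0, -0.001, -0.002]] [-0.49  0.59  1.4   0.    1.15 -0.74]
(array([ 0.1976,  0.001 , -0.0004]), array([-0.07, -0.11,  0.07]))
```

View pics/wrist1.png

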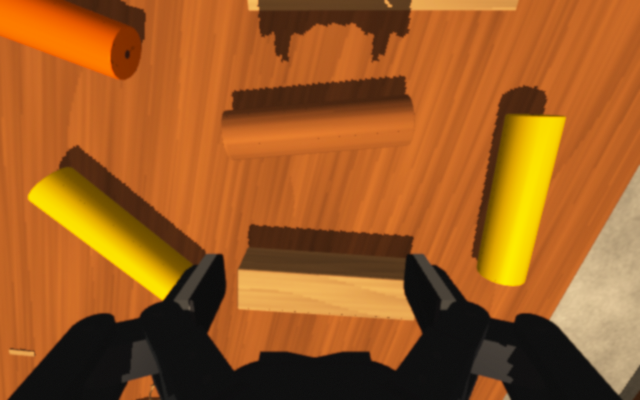

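The wrist picture shows the blank at (318,128) and the square blank at (330,280). I'll check where the fingers will come down, using projection.

```bash
python3 - <<'E'
from rel import *
w=np.load("wrist1.npz"); W=cloud(w)
for a in (-.064-.05,-.064,-.064+.05): print(np.round(pix(w,tow(a,-.24,.015))), np.round(pix(w,tow(a,-.189,.05))))
# blank & square in VB frame from wrist depth
def fr(P): d=P[:,:2]-VB; return np.c_[d@u,d@v,P[:,2]]
P=fr(W[60:170,200:440].reshape(-1,3)); B=P[(P[:,2]>.02)&(P[:,1]<-.12)]
r=cv2.minAreaRect(B[:,:2].astype(np.float32)); print("blank",r, np.percentile(B[:,2],98))
P=fr(W[235:320,225:420].reshape(-1,3)); B=P[(P[:,2]>.03)&(P[:,2]<.06)]
print("sq lat max",np.percentile(B[:,1],99), B[:,0].min(),B[:,0].max())
P=fr(W.reshape(-1,3)); F=P[P[:,2]>.1]
F=F[np.isfinite(F).all(1)]; print("fingers a,l,z ranges",np.percentile(F,[0,2,50,98,100],axis=0).round(3).tolist())
L=F[(F[:,2]<F[:,2].min()+.02)]; print(L[:,2].min(), np.percentile(L,[1,50,99],axis=0).round(4).tolist())
E
```

```text
[269. 174.] [261. 129.]
[316. 174.] [316. 129.]
[362. 174.] [370. 128.]
blank ((-0.0623348206281662, -0.19041183590888977), (0.17996180057525635, 0.049185190349817276), 4.698416233062744) 0.049175804378163435
sq lat max -0.33568577397418936 -0.15079327784134208 0.04703857608766271
fingers a,l,z ranges [[-0.14, -0.253, 0.211], [-0.135, -0.248, 0.221], [-0.065, -0.229, 0.273], [0.005, -0.222, 0.291], [0.01, -0.219, 0.294]]
0.21057135747087322 [[-0.1204, -0.2508, 0.2118], [-0.0226, -0.2336, 0.2231], [-0.0094, -0.2286, 0.2305]]
```

play_rows([
  [0.03,0.001,0.003,0],
  [0.065,0.001,0.003,0],
  [0.1,0.001,0.003,0],
  [0.135,0.001,0.003,0],
  [0.16,0.001,0.003,0],
  [0.18,0.001,0.003,0],
  [0.19,0.001,0.003,0],
  [0.196,0.001,0.003,0],
  [0.196,0.001,0.003,0],
])

```text
t: 2.65
tcp_pos: [0.6167, -0.206, 0.0038]
tool_rot: [0.435, 0.558, -0.435, 0.557]
force: [0.2, 0.2, -0.5]
finger_gap: 1.003
```

```bash
python3 - <<'E'
from rel import *
from station import manip,snapshot
s=manip.sense(); rep(s)
w=snapshot("wrist"); cv2.imwrite("pics/w2.png",w["image"])
E
```

```text
t 2.65 tcp [ 0.6167 -0.206   0.0038] VB frame [-0.0646 -0.2444] F [ 0.2  0.2 -0.5] gap 1.0
[[-0.001, 0.97, 0.243], [0.002, 0.243, -0.97], [-1.0, -0.001, -0.002]] [-0.49  0.86  1.5   0.    0.79 -0.74]
```

View pics/w2.png

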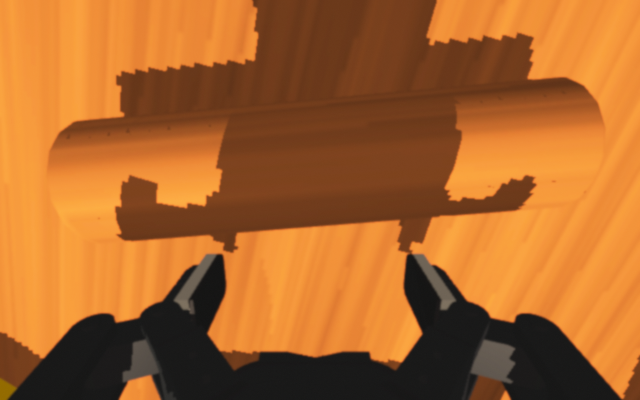

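The fingers are just behind the blank, at (215,255) and (412,255), and clear of it. Now the gentle rolling push.

play_rows([
  [0,0,-0.003,0],
  [0,0,-0.006,0],
  [0,0,-0.009,0],
  [0,0,-0.012,0],
  [0,0,-0.015,0],
  [0,0,-0.018,0],
  [0,0,-0.022,0],
  [0,0,-0.026,0],
  [0,0,-0.03,0],
  [0,0,-0.035,0],
  [0,0,-0.04,0],
  [0,0,-0.045,0],
  [0,0,-0.05,0],
  [0,0,-0.054,0],
  [0,0,-0.057,0],
  [0,0,-0.059,0],
])

```text
t: 4.3
tcp_pos: [0.6027, -0.1485, 0.0046]
tool_rot: [0.435, 0.558, -0.435, 0.557]
force: [0.0, -0.8, 0.5]
finger_gap: 1.0
```

```bash
cat > look.py <<'E'
from rel import *
from station import manip,snapshot
import sys
def fr(P): d=P[:,:2]-VB; return np.c_[d@u,d@v,P[:,2]]
s=manip.sense(); rep(s)
w=snapshot("top"); cv2.imwrite(f"pics/{sys.argv[1]}_t.png",cv2.resize(w["image"][100:320,200:480],None,fx=2.7,fy=2.7))
x=snapshot("wrist"); cv2.imwrite(f"pics/{sys.argv[1]}_w.png",x["image"])
W=cloud(x);P=fr(W.reshape(-1,3)); hsv=cv2.cvtColor(x["image"],cv2.COLOR_BGR2HSV).reshape(-1,3)
np.savez(f"{sys.argv[1]}_w.npz",**x)
E
python3 look.py p3
```

```text
t 4.3 tcp [ 0.6027 -0.1485  0.0046] VB frame [-0.0639 -0.1852] F [ 0.  -0.8  0.5] gap 1.0
[[-0.0, 0.97, 0.244], [0.001, 0.244, -0.97], [-1.0, 0.0, -0.001]] [-0.42  0.83  1.58  0.    0.73 -0.67]
```

View pics/p3_w.png

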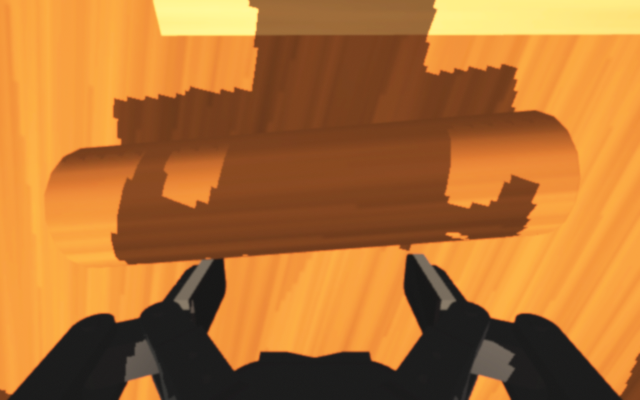

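View pics/p3_t.png

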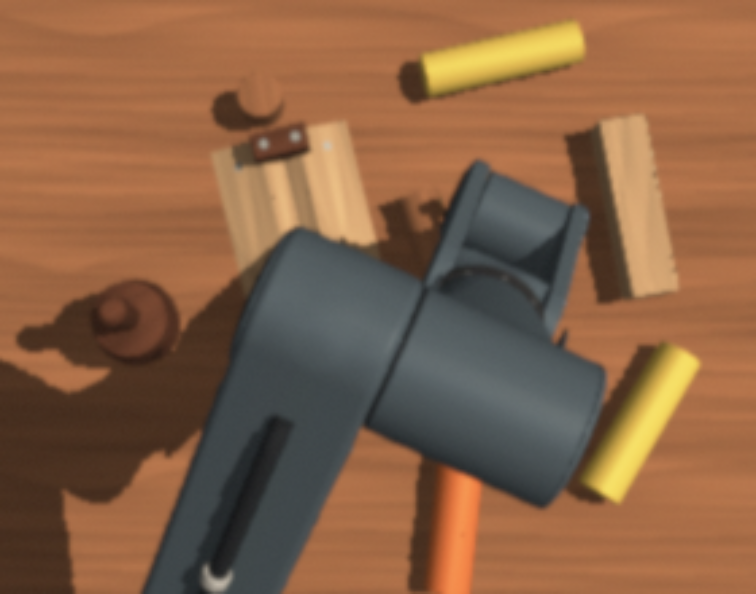

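The blank has rolled but is still slightly skewed: its rear edge runs from (130,264) to (515,237), with the near end in contact. I'll measure it.

```bash
cat > meas.py <<'E'
from rel import *
import sys
def fr(P): d=P[:,:2]-VB; return np.c_[d@u,d@v,P[:,2]]
def meas(f,latmin,zmin=.018,box=(60,270,20,620),latmax=-.085):
    x=np.load(f); W=cloud(x)
    P=fr(W[box[0]:box[1],box[2]:box[3]].reshape(-1,3))
    B=P[(P[:,2]>zmin)&(P[:,2]<.075)&(P[:,1]>latmin)&(P[:,1]<latmax)]
    r=cv2.minAreaRect(B[:,:2].astype(np.float32)); print("blank",np.round(r[0],4),np.round(r[1],4),r[2],"ztop",np.percentile(B[:,2],[50,95,99]).round(4))
    print(cv2.boxPoints(r).round(4).tolist())
if __name__=="__main__": meas(sys.argv[1],float(sys.argv[2]),latmax=float(sys.argv[3]))
E
python3 meas.py p3_w.npz -.176 -.09
```

```text
blank [-0.0659 -0.1484] [0.1814 0.062 ] 4.4760260581970215 ztop [0.0457 0.0487 0.0492]
[[-0.15870000422000885, -0.12460000067949295], [-0.15389999747276306, -0.18639999628067017], [0.027000000700354576, -0.17229999601840973], [0.022099999710917473, -0.11050000041723251]]
```

play_rows([
  [0,-0.012,0.006,0],
  [0,-0.028,0.006,0],
  [0,-0.028,0.002,0],
  [0,-0.028,-0.002,0],
  [0,-0.028,-0.006,0],
  [0,-0.028,-0.01,0],
  [0,-0.028,-0.015,0],
  [0,-0.028,-0.02,0],
  [0,-0.028,-0.025,0],
  [0,-0.028,-0.03,0],
  [0,-0.028,-0.035,0],
  [0,-0.028,-0.04,0],
  [0,-0.028,-0.045,0],
  [-0.001,-0.028,-0.05,0],
  [-0.001,-0.028,-0.055,0],
  [-0.002,-0.028,-0.06,0],
  [-0.002,-0.028,-0.065,0],
  [-0.003,-0.028,-0.069,0],
  [-0.003,-0.028,-0.072,0],
  [-0.003,-0.028,-0.074,0],
])

```text
t: 6.4
tcp_pos: [0.5586, -0.0841, 0.0081]
tool_rot: [0.435, 0.557, -0.434, 0.558]
force: [0.8, -3.9, 2.1]
finger_gap: 1.0
```

```bash
python3 look.py p4; python3 meas.py p4_w.npz -.095 .05
```

```text
t 6.4 tcp [ 0.5586 -0.0841  0.0081] VB frame [-0.0908 -0.112 ] F [ 0.8 -3.9  2.1] gap 1.0
[[0.002, 0.97, 0.244], [0.0, 0.244, -0.97], [-1.0, 0.002, 0.0]] [-0.35  0.79  1.73  0.    0.62 -0.59]
blank [-0.07   -0.0724] [0.0452 0.1806] 89.95504760742188 ztop [0.0478 0.051  0.0516]
[[-0.16030000150203705, -0.0949999988079071], [0.02019999921321869, -0.09510000050067902], [0.0203000009059906, -0.04989999905228615], [-0.16030000150203705, -0.04969999939203262]]
```

View pics/p4_w.png

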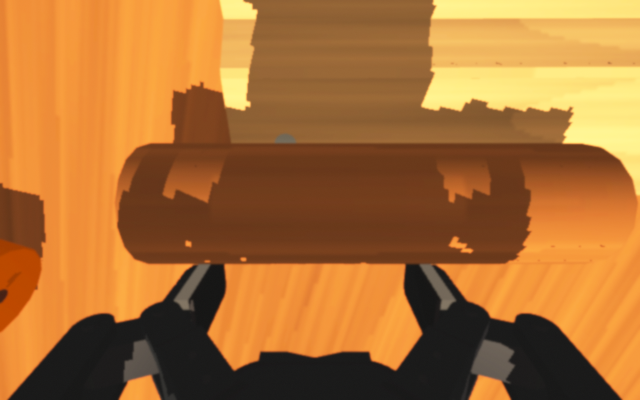

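The blank is now parallel to the V and bears on both fingers: its rear edge is level at row 263, and the measured skew is about 0. I'll continue slowly over the crest.

play_rows([
  [0,0,-0.003,0],
  [0,0,-0.007,0],
  [0,0,-0.011,0],
  [0,0,-0.015,0],
  [-0.001,0,-0.019,0],
  [-0.001,0,-0.023,0],
  [-0.002,0,-0.027,0],
  [-0.002,0,-0.031,0],
  [-0.003,0,-0.035,0],
  [-0.003,0,-0.038,0],
  [-0.004,0,-0.041,0],
  [-0.004,0,-0.043,0],
  [-0.004,0,-0.045,0],
  [-0.004,0,-0.047,0],
  [-0.004,0,-0.049,0],
  [-0.004,0,-0.051,0],
  [-0.004,0,-0.053,0],
  [-0.004,0,-0.055,0],
  [-0.004,0,-0.056,0],
  [-0.004,0,-0.056,0],
])

```text
t: 8.5
tcp_pos: [0.5443, -0.0291, 0.0119]
tool_rot: [0.435, 0.558, -0.434, 0.558]
force: [0.3, -0.1, -0.1]
finger_gap: 1.002
```

```bash
python3 look.py p5; python3 meas.py p5_w.npz -.042 .05
```

```text
t 8.5 tcp [ 0.5443 -0.0291  0.0119] VB frame [-0.0911 -0.0552] F [ 0.3 -0.1 -0.1] gap 1.0
[[0.001, 0.97, 0.244], [0.001, 0.244, -0.97], [-1.0, 0.001, -0.001]] [-0.26  0.77  1.78  0.    0.59 -0.51]
blank [-0.0712  0.0033] [0.0463 0.1798] 89.79752349853516 ztop [0.0543 0.0571 0.0577]
[[-0.16120000183582306, -0.019500000402331352], [0.01860000006854534, -0.020099999383091927], [0.018799999728798866, 0.026100000366568565], [-0.16099999845027924, 0.026799999177455902]]
```

View pics/p5_w.png

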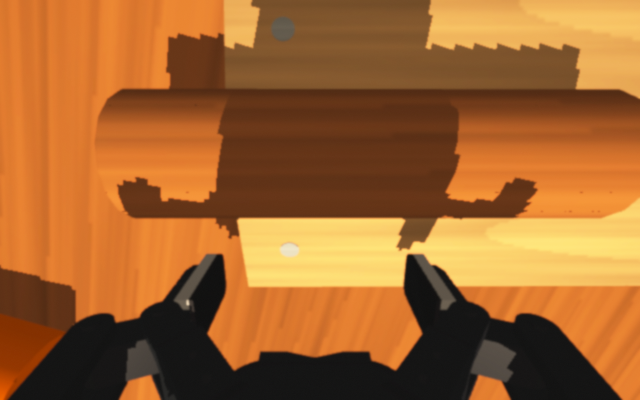

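The blank lies in the V: top at 0.058 m, axis offset about 1–3 mm, parallel, centre at x≈−0.071, so about 81 mm remain to slide. I'll lift, shut the fingers, and go behind its near end.

play_rows([
  [0,0,0.012,0],
  [-0.03,0,0.015,0],
  [-0.07,0,0.015,0],
  [-0.1,-0.02,0,0],
  [-0.11,-0.05,-0.02,0],
  [-0.11,-0.08,-0.04,0],
  [-0.11,-0.105,-0.056,0],
  [-0.11,-0.105,-0.056,0],
  [-0.09,-0.105,-0.056,0],
  [-0.09,-0.105,-0.056,0],
  [-0.09,-0.105,-0.056,0],
], claw=0, force=40)

```text
t: 9.7
tcp_pos: [0.4298, -0.0014, 0.1018]
tool_rot: [0.435, 0.557, -0.435, 0.558]
force: [0.2, 0.4, 1.1]
finger_gap: -0.002
```

```bash
python3 look.py p6; python3 meas.py p6_w.npz -.042 .05; python3 - <<'E'
from rel import *
x=np.load("p6_w.npz")
for a in (-.211,-.196,-.181,-.161): print(a,np.round(pix(x,tow(a,0,.02))),np.round(pix(x,tow(a,0,.035))))
E
```

```text
t 9.7 tcp [ 0.4298 -0.0014  0.1018] VB frame [-1.953e-01 -1.000e-04] F [0.2 0.4 1.1] gap -0.0
[[0.001, 0.97, 0.243], [0.001, 0.243, -0.97], [-1.0, 0.001, -0.001]] [-0.27  0.51  2.03  0.    0.6  -0.51]
blank [-0.1928 -0.005 ] [0.4238 0.0558] 2.697098731994629 ztop [0.0515 0.0554 0.056 ]
[[-0.4058000147342682, 0.012900000438094139], [-0.4032000005245209, -0.04280000180006027], [0.020099999383091927, -0.02290000021457672], [0.017500000074505806, 0.03280000016093254]]
-0.211 [294. 206.] [292. 213.]
-0.196 [313. 206.] [313. 213.]
-0.181 [333. 206.] [334. 212.]
-0.161 [359. 205.] [362. 212.]
```

View pics/p6_w.png

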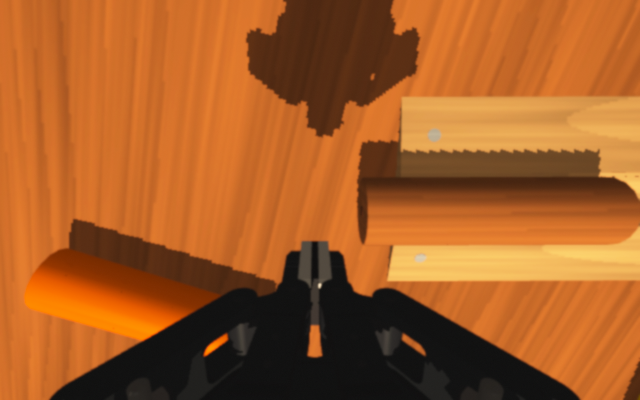

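View pics/p6_t.png

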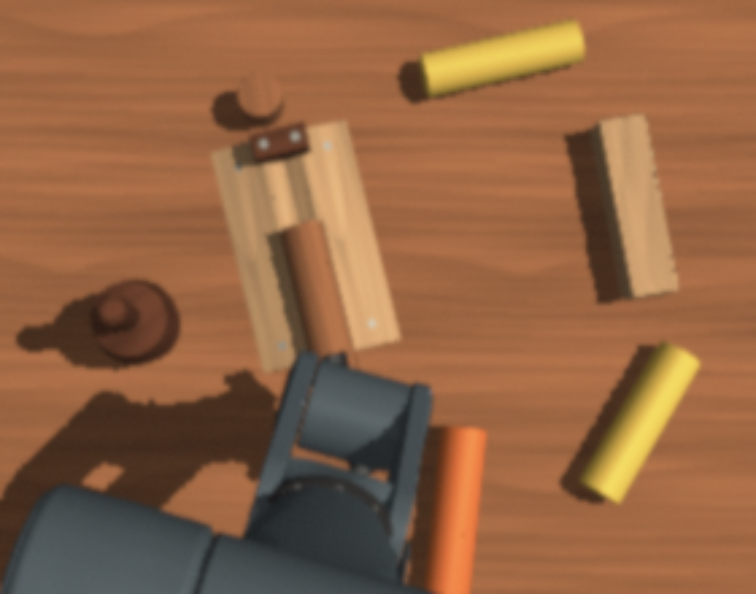

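The wrist view shows the shut fingers at (315,260) in line with the blank's end at (362,212) and clear of it. The orange bar stays clear. I'll descend and start the end push.

play_rows([
  [0.04,0,0,0],
  [0.07,0,0,0],
  [0.083,0,0,0],
  [0.083,0.004,0,0],
  [0.083,0.008,0,0],
  [0.083,0.012,0,0],
  [0.083,0.015,0,0],
  [0.083,0.018,0,0],
  [0.083,0.021,0,0],
  [0.083,0.024,0,0],
  [0.083,0.027,0,0],
  [0.083,0.03,0,0],
  [0.083,0.033,0,0],
  [0.083,0.037,0,0],
  [0.083,0.041,0,0],
  [0.083,0.045,0,0],
  [0.083,0.05,0,0],
  [0.083,0.055,0,0],
  [0.083,0.059,0,0],
  [0.083,0.061,0,0],
])

```text
t: 11.8
tcp_pos: [0.49, 0.0137, 0.0193]
tool_rot: [0.436, 0.557, -0.434, 0.558]
force: [-1.0, -2.0, 0.2]
finger_gap: 0.001
```

```bash
python3 look.py p7; python3 meas.py p7_w.npz -.042 .05
```

```text
t 11.8 tcp [0.49   0.0137 0.0193] VB frame [-0.1332 -0.0003] F [-1.  -2.   0.2] gap 0.0
[[0.003, 0.97, 0.243], [0.0, 0.243, -0.97], [-1.0, 0.003, 0.0]] [-0.2   0.72  1.92  0.    0.5  -0.45]
blank [-0.0669  0.018 ] [0.161  0.0213] 4.581924915313721 ztop [0.0428 0.0507 0.0515]
[[-0.14800000190734863, 0.022199999541044235], [-0.14630000293254852, 0.0010000000474974513], [0.0142000000923872, 0.013799999840557575], [0.012500000186264515, 0.035100001841783524]]
```

View pics/p7_w.png

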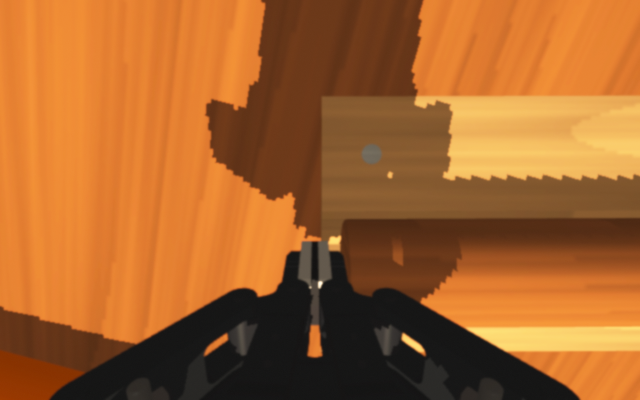

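View pics/p7_t.png

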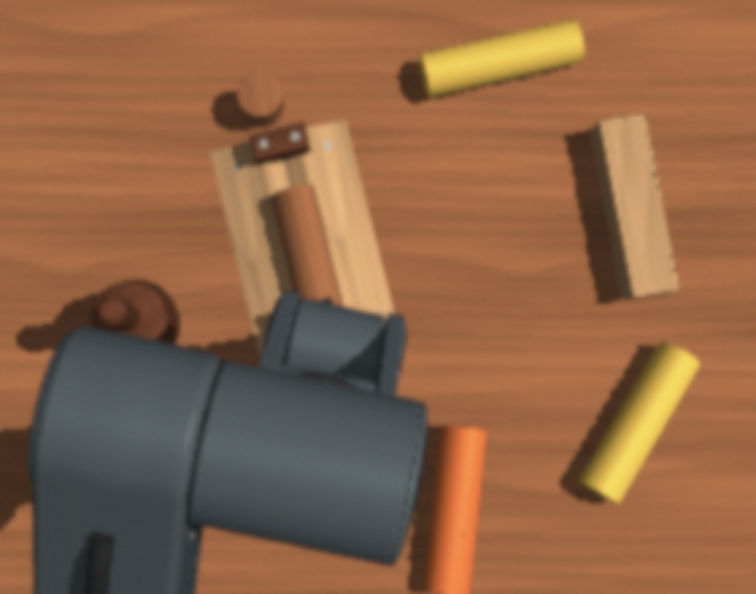

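The blank is sliding (about 2 N). The arm comes near the mallet in the top view, so I'll check the clearance before going on.

```bash
python3 - <<'E'
from rel import *
from station import manip,snapshot
x=snapshot("side"); cv2.imwrite("pics/s8.png",x["image"])
w=snapshot("top"); W=cloud(w); P=W.reshape(-1,3); P=P[np.isfinite(P).all(1)]
for lo,hi in [(.1,.2),(.2,.24),(.24,.3),(.3,.4),(.4,.6)]:
    Q=P[(P[:,2]>lo)&(P[:,2]<hi)&(P[:,0]>.2)]; print(lo,hi,len(Q),Q.min(0).round(3),Q.max(0).round(3)) if len(Q) else 0
Q=P[np.hypot(P[:,0]-.525,P[:,1]-.225)<.06]; print(np.percentile(Q[:,2],[1,50,99]))
Q=P[(P[:,1]>.1)&(P[:,0]>.35)&(P[:,2]>.25)]; print(Q.min(0) if len(Q) else "none near")
E
```

```text
0.1 0.2 380 [0.504 0.015 0.1  ] [0.567 0.268 0.2  ]
0.2 0.24 117 [0.512 0.214 0.201] [0.54  0.242 0.237]
0.24 0.3 7 [ 0.462 -0.029  0.282] [0.515 0.057 0.3  ]
0.3 0.4 1134 [ 0.453 -0.049  0.3  ] [0.537 0.075 0.4  ]
0.4 0.6 1572 [ 0.2   -0.04   0.401] [0.497 0.226 0.6  ]
[-0.00564666  0.11173625  0.23495736]
[0.35007023 0.10000781 0.57570496]
```

View pics/s8.png

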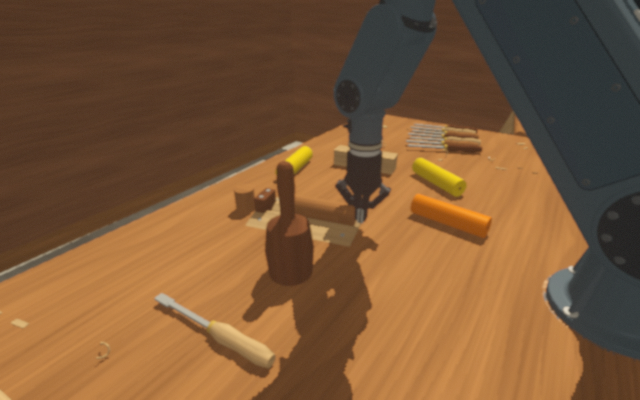

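Clearance is fine: arm parts near the mallet are at 0.57 m against its 0.23 m. I'll continue the slide.

play_rows([
  [0,0.003,0,0],
  [0,0.006,0,0],
  [0,0.01,0,0],
  [0,0.014,0,0],
  [0,0.018,0,0],
  [0,0.022,0,0],
  [0,0.025,0,0],
  [0,0.027,0,0],
  [0,0.029,0,0],
  [0,0.03,0,0],
  [0,0.03,0,0],
])

```text
t: 13.1
tcp_pos: [0.5191, 0.0209, 0.0195]
tool_rot: [0.436, 0.557, -0.434, 0.558]
force: [-0.4, -0.5, -0.0]
finger_gap: -0.0
```

```bash
python3 look.py p9; python3 - <<'E'
from rel import *
from meas import fr
from station import snapshot
w=snapshot("top"); np.savez("t9.npz",**w); W=cloud(w)
P=fr(W.reshape(-1,3)); P=P[np.isfinite(P).all(1)]
# profile along ridge
for a in np.arange(-.1,.14,.01):
    q=P[(abs(P[:,0]-a)<.005)&(abs(P[:,1])<.015)]; print(round(a,3),len(q),np.median(q[:,2]).round(4) if len(q) else None,end=" | ")
E
```

```text
t 13.1 tcp [0.5191 0.0209 0.0195] VB frame [-0.1033 -0.0005] F [-0.4 -0.5 -0. ] gap -0.0
[[0.004, 0.97, 0.243], [0.0, 0.243, -0.97], [-1.0, 0.004, 0.001]] [-0.18  0.74  1.85  0.    0.55 -0.42]
-0.1 55 0.3541 | -0.09 51 0.3516 | -0.08 53 0.3473 | -0.07 34 0.3388 | -0.06 7 0.3303 | -0.05 0 None | -0.04 7 0.0576 | -0.03 27 0.0553 | -0.02 35 0.0546 | -0.01 33 0.0561 | -0.0 33 0.0555 | 0.01 35 0.0548 | 0.02 33 0.0536 | 0.03 32 0.0544 | 0.04 33 0.0551 | 0.05 34 0.0555 | 0.06 33 0.0559 | 0.07 34 0.0553 | 0.08 30 0.0568 | 0.09 16 0.055 | 0.1 49 0.044 | 0.11 32 0.0509 | 0.12 31 0.0494 | 0.13 13 0.0482 |
```

View pics/p9_t.png

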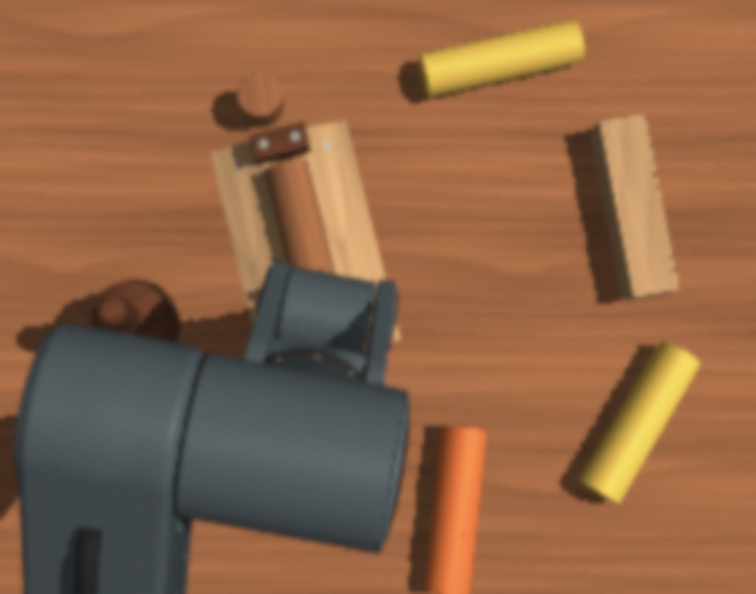

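play_rows([
  [0,0.001,0,0],
  [0,0.002,0,0],
  [0,0.003,0,0],
  [0,0.004,0,0],
  [0,0.005,0,0],
])

```text
t: 13.75
tcp_pos: [0.5239, 0.0221, 0.0196]
tool_rot: [0.436, 0.557, -0.434, 0.558]
force: [-1.3, -0.5, 0.4]
finger_gap: 0.002
```

play_rows([
  [0,0.001,0,0],
  [0,0.002,0,0],
  [0,0.003,0,0],
])

```text
t: 14.05
tcp_pos: [0.5269, 0.0228, 0.0196]
tool_rot: [0.436, 0.557, -0.434, 0.558]
force: [-0.5, -0.1, -0.2]
finger_gap: 0.001
```

play_rows([
  [0,0.001,0,0],
  [0,0.002,0,0],
])

```text
t: 14.25
tcp_pos: [0.5289, 0.0234, 0.0196]
tool_rot: [0.436, 0.557, -0.434, 0.558]
force: [-2.4, -0.9, 0.9]
finger_gap: 0.001
```

```bash
python3 look.py p10; python3 - <<'E'
import cv2
from station import snapshot
s=snapshot("top");cv2.imwrite("pics/z10.png",cv2.resize(s["image"][140:220,270:350],None,fx=7,fy=7,interpolation=cv2.INTER_CUBIC))
E
```

```text
t 14.25 tcp [0.5289 0.0234 0.0196] VB frame [-0.0931 -0.0005] F [-2.4 -0.9  0.9] gap 0.0
[[0.003, 0.97, 0.243], [0.0, 0.243, -0.97], [-1.0, 0.003, 0.0]] [-0.17  0.74  1.82  0.    0.57 -0.41]
```

View pics/z10.png

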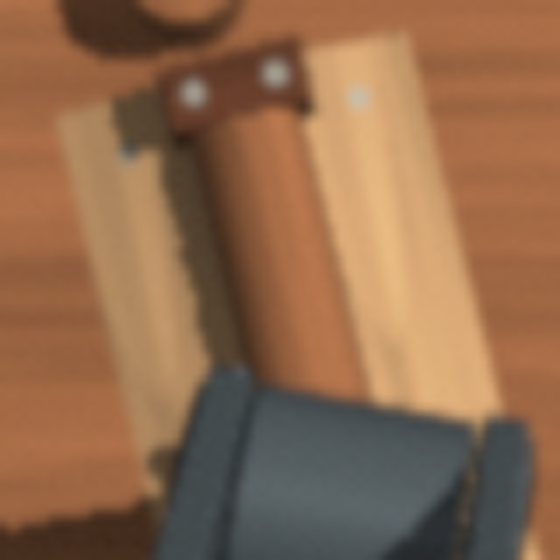

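View pics/p10_w.png

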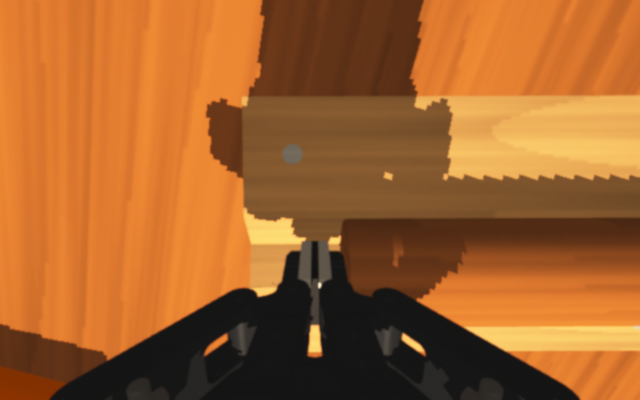

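The crop shows the blank's far end close to the stop at (250,115). I'll continue in 1 mm steps, watching the force.

play_rows([
  [0,0.001,0,0],
  [0,0.001,0,0],
])

```text
t: 14.6
tcp_pos: [0.5287, 0.0235, 0.0195]
tool_rot: [0.435, 0.557, -0.434, 0.558]
force: [-3.6, -3.4, 2.2]
finger_gap: 0.0
```

play_rows([
  [0,0.001,0,0],
  [0,0.001,0,0],
])

```text
t: 14.8
tcp_pos: [0.5286, 0.0236, 0.0195]
tool_rot: [0.435, 0.558, -0.435, 0.557]
force: [-4.7, -4.0, 2.3]
finger_gap: 0.003
```

play_rows([
  [0,0.001,0,0],
  [0,0.001,0,0],
])

```text
t: 15.0
tcp_pos: [0.5286, 0.0236, 0.0194]
tool_rot: [0.434, 0.559, -0.435, 0.557]
force: [-4.4, -3.7, 2.2]
finger_gap: 0.002
```

The force has tripled with no motion, which looks like the stop. One slightly firmer push will confirm it.

play_rows([
  [0,0.002,0,0],
  [0,0.003,0,0],
  [0,0.003,0,0],
])

```text
t: 15.3
tcp_pos: [0.5283, 0.0241, 0.0193]
tool_rot: [0.433, 0.561, -0.437, 0.555]
force: [-8.5, -5.1, 4.6]
finger_gap: -0.001
```

It's firmly stopped at 10 N. I'll back straight off, then lift.

play_rows([
  [0,-0.004,0,0],
  [0,-0.01,0,0],
  [0,-0.025,0,0],
  [0,-0.05,0,0],
  [0,-0.08,0,0],
  [-0.04,-0.11,0,0],
  [-0.08,-0.11,0,0],
  [-0.12,-0.11,0,0],
  [-0.16,-0.11,0,0],
  [-0.16,-0.11,0,0],
])

```text
t: 16.3
tcp_pos: [0.4274, -0.0037, 0.1849]
tool_rot: [0.435, 0.556, -0.435, 0.559]
force: [0.8, -0.1, -0.6]
finger_gap: -0.002
```

```bash
python3 look.py p11; python3 - <<'E'
from rel import *
from meas import fr
from station import snapshot
s=snapshot("top");cv2.imwrite("pics/z11.png",cv2.resize(s["image"][130:250,200:350],None,fx=5,fy=5,interpolation=cv2.INTER_CUBIC))
W=cloud(s); P=fr(W.reshape(-1,3)); P=P[np.isfinite(P).all(1)]
B=P[(P[:,2]>.042)&(P[:,2]<.07)&(abs(P[:,1])<.04)&(P[:,0]>-.12)&(P[:,0]<.097)]
vx,vy,x0,y0=cv2.fitLine(B[:,:2].astype(np.float32),cv2.DIST_L2,0,.01,.01).ravel()
print("near end",np.percentile(B[:,0],[0,1,2]),"lat",np.median(B[:,1]),"yaw",vy/vx,"ztop",np.percentile(B[:,2],[50,95]))
m=cloud(np.load("top0.npz"));
def c(W,sl,z,zm=.3):
    Q=W[sl].reshape(-1,3);Q=Q[(Q[:,2]>z)&(Q[:,2]<zm)]; return np.mean(Q,0).round(4)
for n,sl,z in [("mallet",np.s_[200:245,200:272],.06),("sq",np.s_[138:214,410:458],.03),("off",np.s_[122:142,283:308],.04),("gouge",np.s_[170:262,175:205],.01)]: print(n,c(m,sl,z),c(W,sl,z))
E
```

```text
t 16.3 tcp [ 0.4274 -0.0037  0.1849] VB frame [-0.1981 -0.0017] F [ 0.8 -0.1 -0.6] gap -0.0
[[0.004, 0.97, 0.244], [-0.003, 0.244, -0.97], [-1.0, 0.003, 0.004]] [-0.27  0.34  1.96 -0.    0.83 -0.52]
near end [-0.08095372 -0.07972601 -0.07765517] lat -5.504546570163832e-05 yaw 0.00024971913 ztop [0.0536202  0.06062118]
mallet [0.5225 0.2203 0.1274] [0.5223 0.2204 0.1275]
sq [ 0.658  -0.3202  0.0509] [ 0.6582 -0.3202  0.0512]
off [0.7801 0.0966 0.0602] [0.78   0.0966 0.0602]
gouge [0.5148 0.4163 0.022 ] [0.5152 0.4164 0.0221]
```

View pics/z11.png

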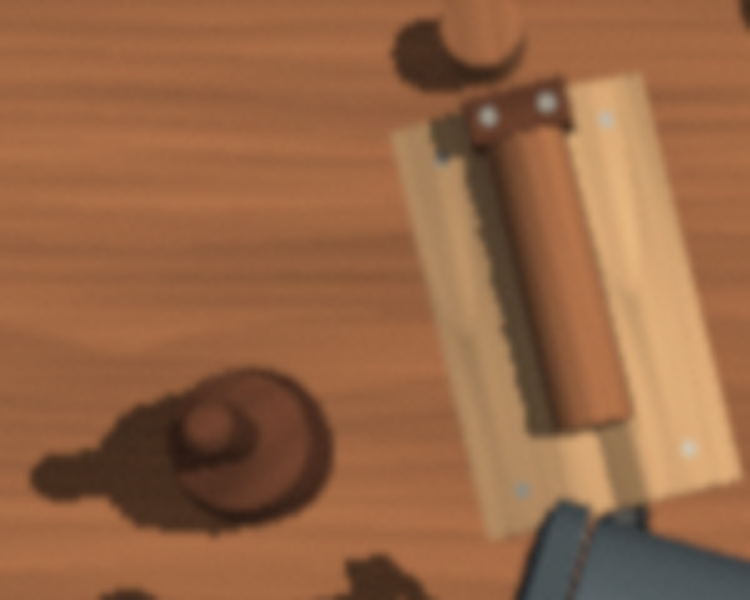

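View pics/p11_w.png

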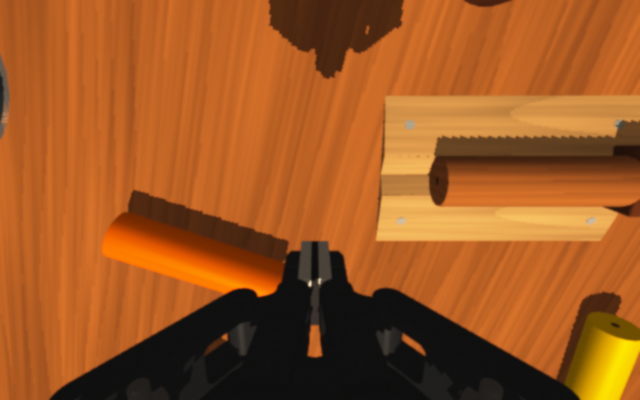

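The blank lies in the V with its far end on the stop at crop pixel (530,130) and its near end at x≈−0.080, as it should be. The bystanders haven't moved and the robot is clear, so I'll hand in.

```bash
python3 -c "
from station import manip
print(manip.sign_off())"
```

```text
the job is handed in; nothing more can be done
None
```

The blank is bedded in the V with its end against the stop, and the job is handed in. Sign-off gives no verdict, so this rests on my own checks.

**What I did:** I rolled the brown blank with the open fingers along the bench, up the right shoulder and over the crest into the V. With the fingers shut, I then slid it about 80 mm along the V by its near end. It stopped there, the force rose to about 10 N with no more movement, and I backed the arm off.

**Last checks:**

| Check | Measured | Wanted |
|---|---|---|
| Near end of the blank along the V | about −0.080 m | −0.080 m (puts the middle at +10 mm) |
| Axis offset sideways | about 0 mm | within 4 mm |
| Skew | about 0 rad | below 0.04 rad |
| Axis height | about 0.0327 m, taken just after it dropped in | 0.028 to 0.035 m |

- **Bystanders:** the mallet, gouge, square blank and offcut all measure within 0.5 mm of where they started.
- **Robot:** it touches nothing, and the clock stood at about 16 s of the 51 s allowed.
- **Disagreements:** the skew the blank started with (about 4.5°) did not come out in the first push, so I shifted the fingers along it before the slope and it lined up. The final top-camera depth was noisier (blank top 54 to 61 mm), so the height rests on the earlier wrist-camera reading.

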